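# Take down a trial totem and nest its parts in their fitted trays

## Robot

A 7-joint arm with a two-finger parallel gripper is mounted at the origin on the work surface. World frame = base frame: x ahead of the robot, y to its left, z up, the work surface at z = 0. Lengths are in m, angles in rad, forces in N, time in s.
With the tool pointing down it reaches from about 0.425 to 0.95 m from the base axis. Payload 4.7 kg.
Tool frame: the origin (TCP) lies between the finger pads; the fingertips stand 25 mm ahead of it and the grasp point (between the pads) lies 6 mm ahead of it; x points along the fingers, z is the direction in which the jaws open and shut, and the axes are right-handed (so a half turn about x gives the same grasp; the last joint's range is limited). The gripper opens to 85 mm and grips with 20 to 120 N. Pads are 22 mm wide; open, the fingers measure 114 mm over their backs; the gripper's body (76 mm by 85 mm) begins 54 mm behind the grasp point. The pads swing forward as they close: fully open they stand 13 mm farther back than shut.
Start: joints at [1.256, 0.469, -0.049, 1.532, 0.024, 1.141, -0.082], TCP at [0.19, -0.648, 0.256] pointing down, gripper open.
Joint ranges: [-2.59, 2.59], [-0.33, 1.99], [-1.39, 1.29], [0.1, 2.45], [-1.04, 4.18], [0.21, 1.99], [-2.66, 2.66]. Speed limits (rad/s): [2.57, 2.57, 3.14, 3.14, 3.14, 3.14, 3.14].

## Interface

Orientations are given as a 3x3 rotation matrix whose columns are the frame's x, y, z axes.
In Python, from rig import * gives the robot as it stands. Calls block until the motion is done:
- movep(position, orientation): joint-space move of the TCP to a pose.
- move_l(position, attitude=None, feed=0.15, until_force=None): straight line of the TCP; attitude=None keeps the orientation; feed is the mean speed in m/s. With until_force (N) it stops when the force on the tool has changed by that much, and returns True; else False.
- move_joints(angles): joint-space move.
- command_gripper(opening, newtons=None): finger opening in m; newtons is the grip in N (None keeps the last); returns when the fingers have stopped.
- sleep(seconds).
- inverse_kinematics(position, orientation): joint angles nearest the present ones, or None.
- sense(): the state.
- camera(name): name is "side" or "top"; returns (picture, depth): 384x512x3 uint8, red, green, blue; 384x512 float32, m along the optical axis (not along the pixel's ray), 0 where there is no reading.
- camera_params(name): a dict with "K" (3x3 intrinsics, pixels), "position" and "rotation" of the camera in the world. Camera axes: x right, y down, z forward; pixel columns grow to the right and rows downward; lengths in m; the calibration is good to about 2 mm. A picture is of the moment at which its call begins. camera_params takes no time and is no camera call.
A pose or a line that the arm cannot do raises Unreachable and nothing moves.
- finish_job(): hands the job in, once; it reports no verdict.
The state is a dict: "time_s": time; "joint_pos": joint angles; "qd": joint speeds; "joint_efforts": joint torques, N m; "position": TCP position; "tcp_rot": TCP orientation; "wrist_force": force on the tool from outside, world axes, zero at the start; "ft_torque": the same for the moment, N m; "finger_gap": finger opening in m.
Only numpy, scipy, OpenCV 4.12 (cv2) and the standard library are available. Lean on these libraries where they do the work, as an engineer would, in place of code of your own. Each camera call takes 0.05 s, during which the arm holds its last target.

## Task

The trial totem on the turntable is to be put away: take it apart from the top down, one part at a time, and lay each part upright and flat inside the tray made for its outline (pointed finial in the small square tray, drum in the round tray, marble bar in the mid-sized oblong tray, oak base slab in the longest tray). Set the parts down gently, neither dropping them nor tipping them over, and leave the plaster form behind standing where it is.

Things in the scene. Friction and masses are not known exactly. Their poses are not given: they have to be found in the camera images.
- turntable: Dark steel modelling turntable, a fixed flat disc of diameter 180 mm, 25 mm high, that does not turn; the totem stands on it. Origin: centre of its underside on the table, z up.
- finial: Topmost part of the totem: pale wooden block 34 x 34 mm with upright sides to 44 mm above its underside and a four-sided pyramid tip above that, 60 mm high in all, about 50 g. Origin: centre of its underside; x and y are square to its sides, z up.
- drum: Second part from the top, under the finial: pale cast-stone cylinder, diameter 60 mm, 40 mm high, two thin grey rings round it, about 260 g. Origin: centre of its underside, z up along its axis.
- bar: Third part from the top: marble bar 100 x 50 mm, 40 mm high, about 540 g, lying roughly crosswise on the base slab. Origin: centre of its underside; x along its 100 mm length, y across its 50 mm width, z up.
- base_slab: Lowest part of the totem, resting on the turntable: brown oak slab 150 x 64 mm, 40 mm high, about 270 g. Origin: centre of its underside; x along its 150 mm length, y across its 64 mm width, z up.
- tray_finial: Small square wooden tray for the finial, inside 54 x 54 mm, outside 64 x 64 mm; x and y square to its walls. Fixed. Floor 4 mm thick (top 4 mm above the table), walls 5 mm thick, rim 10 mm above the table, that is 6 mm above the floor. Origin: centre of its underside, z up.
- tray_drum: Round wooden tray for the drum, inside diameter 80 mm, outside 90 mm. Fixed. Floor 4 mm thick (top 4 mm above the table), walls 5 mm thick, rim 10 mm above the table, that is 6 mm above the floor. Origin: centre of its underside, z up.
- tray_bar: Mid-sized oblong wooden tray for the marble bar, inside 120 x 70 mm (x along the length), outside 130 x 80 mm. Fixed. Floor 4 mm thick (top 4 mm above the table), walls 5 mm thick, rim 10 mm above the table, that is 6 mm above the floor. Origin: centre of its underside, z up.
- tray_slab: Longest oblong wooden tray, for the oak base slab, inside 170 x 84 mm (x along the length), outside 180 x 94 mm. Fixed. Floor 4 mm thick (top 4 mm above the table), walls 5 mm thick, rim 10 mm above the table, that is 6 mm above the floor. Origin: centre of its underside, z up.
- plaster_form: White turned plaster form like a slim vase, 115 mm high, 68 mm across its foot, standing loose on the table on the far side beyond the turntable; to be left alone. Origin: centre of its underside, z up.
There are look-alikes about, which are no part of the job. What is shaped like the bar but blue or pink is not meant. Leave any turquoise look-alike of the tray_finial alone.

How it is judged:
On the way, in this order (a step that is already met when the one before it is completed fails the run):
1. the pointed finial lies flat in its own tray, let go (z of finial in the frame of tray_finial between 0.002 and 0.0065 m and horizontal distance between finial and tray_finial below 0.015 m and angle between finial's own z axis and vertical below 0.035 rad and linear speed of finial below 0.02 m/s and contact force between the fingers and finial below 0.05 N), for 0.2 s.
2. the round drum lies flat in its own tray, let go (z of drum in the frame of tray_drum between 0.002 and 0.0065 m and horizontal distance between drum and tray_drum below 0.015 m and angle between drum's own z axis and vertical below 0.035 rad and linear speed of drum below 0.02 m/s and contact force between the fingers and drum below 0.05 N), for 0.2 s.
3. the marble bar lies flat in its own tray, let go (z of bar in the frame of tray_bar between 0.002 and 0.0065 m and horizontal distance between bar and tray_bar below 0.015 m and angle between bar's own z axis and vertical below 0.035 rad and linear speed of bar below 0.02 m/s and contact force between the fingers and bar below 0.05 N), for 0.2 s.
4. the oak base slab lies flat in its own tray, let go (z of base_slab in the frame of tray_slab between 0.002 and 0.0065 m and horizontal distance between base_slab and tray_slab below 0.015 m and angle between base_slab's own z axis and vertical below 0.035 rad and linear speed of base_slab below 0.02 m/s and contact force between the fingers and base_slab below 0.05 N), for 0.2 s.
At the end, for the whole second after the job is handed in: Each of the four parts stands upright (within 2 degrees) on the floor of its own tray (underside within about 2.5 mm of the tray's floor, centre within 15 mm of the tray's centre), released and at rest; the plaster form still stands within 20 mm of where it was (all of step 1 and all of step 2 and all of step 3 and all of step 4 and distance of plaster_form from where it was at the start of the episode below 0.02 m and angle between plaster_form's own z axis and vertical below 0.2 rad); the robot touches nothing.
It fails at once if a part of the totem is dropped: it moves faster than 0.8 m/s out of the fingers (a fall of some 33 mm) ((linear speed of finial above 0.8 m/s and contact force between the fingers and finial below 0.05 N) or (linear speed of drum above 0.8 m/s and contact force between the fingers and drum below 0.05 N) or (linear speed of bar above 0.8 m/s and contact force between the fingers and bar below 0.05 N) or (linear speed of base_slab above 0.8 m/s and contact force between the fingers and base_slab below 0.05 N)).
It fails at once if a part of the totem is tipped by more than 34 degrees (angle between any of finial, drum, bar, base_slab's own z axis and vertical above 0.6 rad).
It fails at once if the plaster form is shoved more than 20 mm or knocked over (distance of plaster_form from where it was at the start of the episode above 0.02 m or angle between plaster_form's own z axis and vertical above 0.3 rad).
It also fails if it takes over 118 s, if anything falls off the work surface, if the arm or the gripper's body presses on something with over 40 N, if the wrist force passes 120 N, or if a joint passes its speed limit or range.

## Working session

There is one attempt and no reset: what is moved stays moved. The work goes in short steps, each a Python script; the robot and the scene stay as the last script left them, time stands still between calls to the robot, and variables do not carry over. Pictures are saved under pics/ and viewed, and the job is handed in when it is done.

```bash
mkdir -p pics; ls; python3 - <<'E'
from rig import *
import cv2,numpy as np
for n in("top","side"):
    p,d=camera(n); np.savez(f"/tmp/{n}0.npz",p=p,d=d)
    cv2.imwrite(f"pics/{n}0.png",p[:,:,::-1]); c=camera_params(n); print(n,c)
s=sense();print(s)
E
```

```text
pics
top {'K': array([[423.53849876,   0.        , 256.4178099 ],
       [  0.        , 423.53849876, 194.66364947],
       [  0.        ,   0.        ,   1.        ]]), 'position': array([ 3.80739620e-01, -2.56156852e-04,  1.48710324e+00]), 'rotation': array([[-5.88597754e-04, -9.96521611e-01,  8.33326663e-02],
       [-9.99623041e-01, -1.70104160e-03, -2.74022265e-02],
       [ 2.74486632e-02, -8.33173822e-02, -9.96144962e-01]])}
side {'K': array([[363.16254802,   0.        , 255.17837689],
       [  0.        , 363.16254802, 188.70106537],
       [  0.        ,   0.        ,   1.        ]]), 'position': array([ 0.27180154, -0.66897017,  0.8190505 ]), 'rotation': array([[ 0.92614947, -0.26860024,  0.26476607],
       [-0.37713369, -0.65178681,  0.6579849 ],
       [-0.00416387, -0.70924457, -0.70495021]])}
{'time_s': 0.1, 'joint_pos': array([ 1.25610425,  0.4693647 , -0.04860672,  1.53357907,  0.02409956,
        1.14103545, -0.08231568]), 'qd': array([ 0.00120446, -0.00210083,  0.00036279, -0.00221299,  0.00154283,
       -0.00011401, -0.00110408]), 'joint_efforts': array([ 7.71992381e-04, -5.11518037e+01, -4.70309670e-02, -2.38391072e+01,
        1.07926354e-02,  4.39652169e-03, -2.72137709e-05]), 'position': array([ 0.19017575, -0.64714143,  0.25536179]), 'tcp_rot': array([[-5.64012680e-04,  9.59431940e-01,  2.81939771e-01],
       [ 1.71036694e-03,  2.81940329e-01, -9.59430417e-01],
       [-9.99998378e-01, -5.89104579e-05, -1.79999859e-03]]), 'wrist_force': array([-0.22214967, -0.21978183, -0.64686685]), 'ft_torque': array([ 0.01715947, -0.0031281 , -0.02714951]), 'finger_gap': 0.08546894728582356}
```

View pics/top0.png

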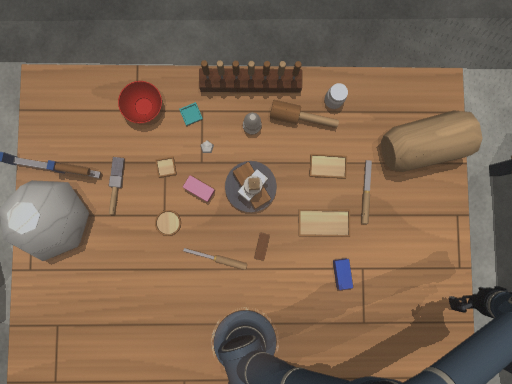

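View pics/side0.png

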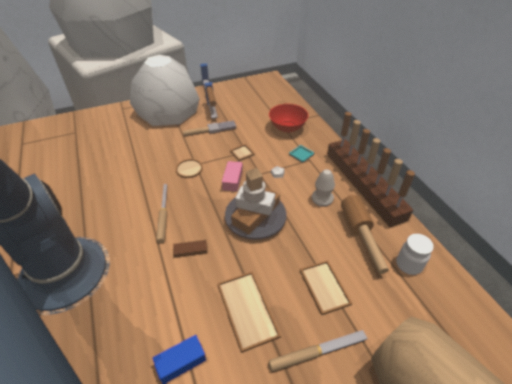

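The top view shows the totem at (252,186), the square tray at (166,167), the round tray at (168,223), the bar tray at (328,166), the slab tray at (324,223) and the plaster form at (253,122). I'll zoom in and measure next.

```bash
cat > h.py <<'E'
import cv2,numpy as np
from rig import *
def ray(c,u,v):
    K=c["K"];d=np.stack([(np.asarray(u)-K[0,2])/K[0,0],(np.asarray(v)-K[1,2])/K[1,1],np.ones_like(np.asarray(u,float))],-1)
    return d@c["rotation"].T
def plane(c,u,v,z):
    r=ray(c,u,v);t=(z-c["position"][2])/r[...,2];return c["position"]+r*t[...,None]
def cloud(c,d):
    v,u=np.mgrid[:d.shape[0],:d.shape[1]];return c["position"]+ray(c,u.astype(float),v.astype(float))*d[...,None]
E
python3 - <<'E'
from h import *
a=np.load("/tmp/top0.npz");c=camera_params("top");P=cloud(c,a["d"])
hsv=cv2.cvtColor(a["p"],cv2.COLOR_RGB2HSV)
for n,(u,v) in dict(fin=(166,167),drum=(168,223),bar=(328,166),slab=(324,223)).items():
    print(n,hsv[v,u],P[v,u])
t=a["p"]
o=cv2.resize(t[145:230,205:300],None,fx=6,fy=6,interpolation=cv2.INTER_CUBIC);cv2.imwrite("pics/z1.png",o[:,:,::-1])
b=np.load("/tmp/side0.npz");o=cv2.resize(b["p"][160:245,210:300],None,fx=6,fy=6,interpolation=cv2.INTER_CUBIC);cv2.imwrite("pics/z2.png",o[:,:,::-1])
np.set_printoptions(linewidth=250,precision=0,suppress=True)
print((P[165:212:2,228:276:2,2]*1000).round())
E
```

```text
fin [ 17  89 187] [0.60182695 0.27673848 0.00388317]
drum [ 17  89 190] [0.40545923 0.26655845 0.0033613 ]
bar [ 17  91 190] [ 0.60779579 -0.2959665   0.00146764]
slab [ 16  91 185] [ 0.40547871 -0.27952013 -0.00214225]
[[ -4.  -2.   3.  -5.  26.  21.  21.  64.  58.  63.  62.  56.  21.  25.  23.  22.  23.  21.  19.  -5.  -0.  -3.  -2.   0.]
 [ -3.  -1.  -2.  22.  25.  58.  58.  62.  59.  63.  61.  64.  22.  21.  17.  27.  23.  26.  25.  22.   1.  -6.   1.   1.]
 [ -1.  -1.  22.  24.  58.  59.  65.  66.  62.  67.  63.  62.  66.  25.  98.  21.  24.  22.  18.  25.  24.   5.   2.   0.]
 [ -2.  23.  23.  67.  66.  58.  59.  70.  64.  70.  63.  60.  61. 101. 102. 103.  27.  24.  30.  27.  24.  21.  -1.  -7.]
 [  3.  23.  29.  61.  65.  63.  64.  61.  60.  62.  67.  56.  58. 105. 101. 104. 104. 106.  23.  23.  22.  18.  24.   2.]
 [ 21.  28.  16.  22.  64.  58.  59.  66.  64.  59.  62.  57. 139. 100. 104. 104. 106.  98. 102.  26.  26.  28.  30.  -6.]
 [ 23.  22.  28.  27.  55.  63.  66.  62.  66.  64. 148. 136. 136. 141. 140. 141. 105. 102. 104. 105.  26.  27.  23.  28.]
 [ 21.  24.  27.  2
[... 1372 characters left out ...]
28.  20.  19.  72.  34.  65.  60.  68.  63.  60.  61.  65.  63.  26.  21.   1.  -4.]
 [  1.  -5.  22.  24.  23.  26.  22.  19.  20.  20.  23.  20.  63.  61.  64.  63.  65.  65.  42.  24.  26.  -9.  -2.  -0.]
 [ -4.   2.   2.  25.  25.  18.  23.  23.  21.  23.  23.  27.  18.  61.  61.  58.  59.  31.  23.  23.   8.  -2.  -2.   1.]
 [  1.  -7.  -7.   3.  27.  26.  18.  24.  26.  23.  22.  27.  23.  61.  64.  19.  25.  26.  24.  -3.  -2.   2.  -2.  -5.]
 [  1.  -3.   1.  -2.  -4.   4.  19.  23.  19.  25.  18.  17.  26.  22.  21.  21.  25.  16.  -2.   3.  -1.  -3.  -2.  -1.]
 [  0.  -0.   1.  -6.  -1.  -4.   3.  -2.  -3.  24.  23.  23.  17.  20.  31.   1.   2.  -2.  -2.  -2.   5.  -1.  -0.  -1.]]
```

```bash
python3 - <<'E'
from h import *
a=np.load("/tmp/top0.npz");t=a["p"]
o1=cv2.resize(t[145:245,145:190],None,fx=5,fy=5,interpolation=cv2.INTER_NEAREST);o2=cv2.resize(t[145:245,290:360],None,fx=5,fy=5,interpolation=cv2.INTER_NEAREST)
cv2.imwrite("pics/z3.png",np.hstack([o1,o2])[:,:,::-1])
E
```

```text
(no output)
```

View pics/z1.png

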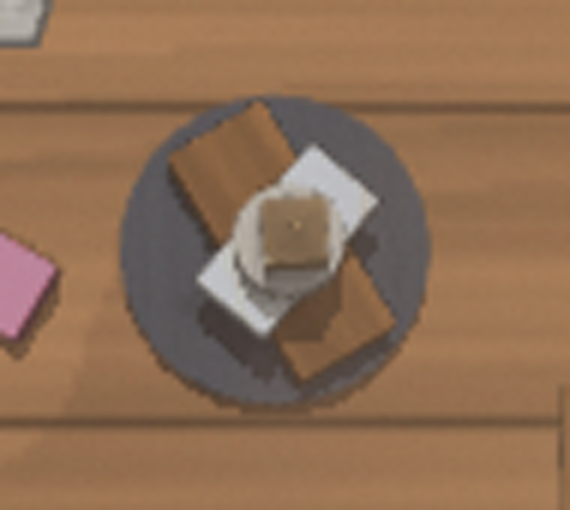

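View pics/z2.png

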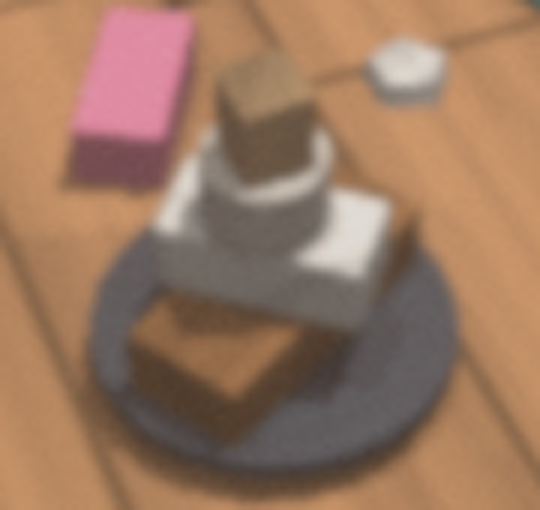

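View pics/z3.png

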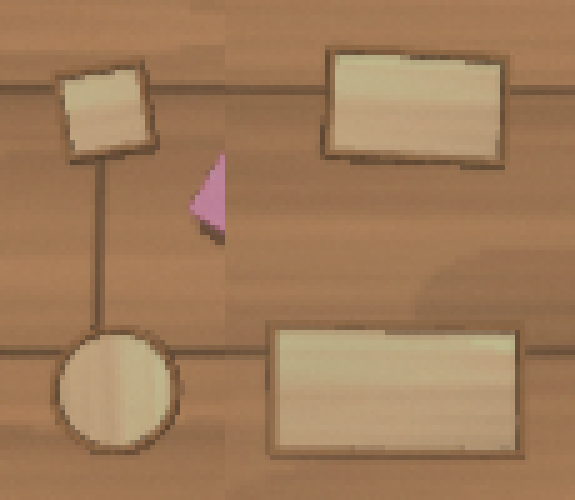

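```bash
cat > meas.py <<'E'
from h import *
def rect(pts):
    (x,y),(w,h),a=cv2.minAreaRect((np.asarray(pts)[:,:2]*1000).astype(np.float32))
    if w<h: w,h,a=h,w,a+90
    return f"c=({x/1000:.4f},{y/1000:.4f}) {w:.0f}x{h:.0f}mm yaw={(a+90)%180-90:.1f}"
def hmask(P,lo,hi,xy,r=.11):
    m=(P[...,2]>lo)&(P[...,2]<hi)&(np.hypot(P[...,0]-xy[0],P[...,1]-xy[1])<r)
    m=cv2.morphologyEx(m.astype(np.uint8),cv2.MORPH_OPEN,np.ones((2,2)))
    n,l,s,_=cv2.connectedComponentsWithStats(m)
    return m,n,l,s
def onplane(c,m,z):
    v,u=np.nonzero(m);return plane(c,u.astype(float),v.astype(float),z)
E
python3 - <<'E'
from meas import *
S={"top":dict(fin=(166,167),drum=(168,223),bar=(328,166),slab=(324,223)),"side":dict(fin=(242,152),drum=(189,168),bar=(326,287),slab=(248,311))}
for n in("top","side"):
    a=np.load(f"/tmp/{n}0.npz");c=camera_params(n);P=cloud(c,a["d"]);hsv=cv2.cvtColor(a["p"],cv2.COLOR_RGB2HSV)
    m=((hsv[...,1]<115)&(hsv[...,2]>140)&(hsv[...,0]>12)&(hsv[...,0]<32)).astype(np.uint8)
    nn,l,s,_=cv2.connectedComponentsWithStats(m,connectivity=4)
    for k,(u,v) in S[n].items():
        w=l==l[v,u]; print(n,k,hsv[v,u],w.sum(),rect(onplane(c,w,.004)))
    for k,lo,hi,z in(("slab",.052,.075,.065),("bar",.095,.114,.105),("drum",.133,.152,.145),("fin",.18,.21,.193)):
        m,*_=hmask(P,lo,hi,(.55,.0)); q=onplane(c,m,z); print(n,k,m.sum(),rect(q),P[m>0].mean(0))
    # plaster, turntable
    m,*_=hmask(P,.015,.032,(.53,.0),.12); print("tt",rect(onplane(c,m,.025)))
    m,*_=hmask(P,.03,.13,(.69,.0),.07); print("pl",rect(P[m>0]),P[m>0].max(0))
E
```

```text
top fin [ 17  89 187] 228 c=(0.6024,0.2786) 54x52mm yaw=-79.8
top drum [ 17  89 190] 395 c=(0.4072,0.2682) 73x73mm yaw=0.8
top bar [ 17  91 190] 643 c=(0.6082,-0.2947) 119x69mm yaw=86.6
top slab [ 16  91 185] 1129 c=(0.4073,-0.2769) 167x81mm yaw=90.0
top slab 498 c=(0.5306,-0.0262) 149x64mm yaw=30.9 [ 0.5314749  -0.02535547  0.06664639]
top bar 201 c=(0.5265,-0.0286) 100x50mm yaw=-39.9 [ 0.5271093  -0.02876504  0.09749337]
top drum 139 c=(0.5223,-0.0279) 59x54mm yaw=45.0 [ 0.51929748 -0.02446804  0.13715125]
top fin 121 c=(0.5219,-0.0315) 31x31mm yaw=0.0 [ 0.52261837 -0.03174988  0.18584225]
tt c=(0.5301,-0.0236) 177x174mm yaw=-89.8
pl c=(0.5678,-0.0251) 374x49mm yaw=-0.0 [ 7.54789121e-01 -2.56156852e-04  1.48710324e+00]
side fin [ 17  86 220] 175 c=(0.6041,0.2833) 61x59mm yaw=-79.6
side drum [ 17  87 220] 323 c=(0.4092,0.2712) 83x81mm yaw=76.5
side bar [ 18  82 226] 1271 c=(0.6092,-0.2934) 124x73mm yaw=86.7
side slab [ 17  86 223] 2486 c=(0.4070,-0.2762) 174x88mm yaw=89.0
side slab 507 c=(0.5361,-0.0391) 159x81mm yaw=21.1 [ 0.51128819 -0.04965763  0.06252235]
side bar 304 c=(0.5296,-0.0345) 100x56mm yaw=-39.7 [ 0.53253619 -0.04215558  0.10232945]
side drum 191 c=(0.5216,-0.0439) 59x50mm yaw=-27.0 [ 0.52142506 -0.04297381  0.14142274]
side fin 164 c=(0.5237,-0.0398) 44x37mm yaw=-88.5 [ 0.5267715  -0.03490373  0.18769772]
tt c=(0.5165,-0.0175) 217x171mm yaw=-49.4
pl c=(0.7372,-0.0334) 31x30mm yaw=-27.0 [ 0.75653637 -0.01701514  0.11648318]
```

```bash
cat >> h.py <<'E'
def R(yawdeg):
    a=np.radians(yawdeg);x=np.array([0,0,-1.]);z=np.array([np.cos(a),np.sin(a),0]);return np.stack([x,np.cross(z,x),z],1)
def best(p,yaw):
    # the half-turn twin with the smaller travel / j7 margin
    c=[]
    q0=sense()["joint_pos"]
    for y in (yaw,yaw+180):
        q=inverse_kinematics(p,R(y))
        if q is not None: c.append((abs(np.asarray(q)-q0).max(),y,np.round(q,2)))
    c.sort(key=lambda t:t[0]); return c
E
python3 - <<'E'
from h import *
for p,yaws in (((.522,-.0315,.29),(4.6,94.6)),((.603,.28,.25),(10,100)),((.408,.27,.2),(0,45,90,135)),((.5265,-.0286,.2),(50,)),((.6085,-.294,.2),(-3.3,)),((.53,-.026,.2),(121,)),((.407,-.2766,.2),(0,))):
    for y in yaws: print(p,y,[(round(b[0],2),b[1],b[2][6]) for b in best(np.array(p),y)])
E
```

```text
(0.522, -0.0315, 0.29) 4.6 [(np.float64(0.69), 4.6, np.float64(-0.13)), (np.float64(2.54), 184.6, np.float64(-2.63))]
(0.522, -0.0315, 0.29) 94.6 [(np.float64(1.41), 94.6, np.float64(1.33)), (np.float64(1.57), 274.6, np.float64(-1.65))]
(0.603, 0.28, 0.25) 10 [(np.float64(1.1), 10, np.float64(-0.79)), (np.float64(2.36), 190, np.float64(2.28))]
(0.603, 0.28, 0.25) 100 [(np.float64(1.08), 100, np.float64(0.76)), (np.float64(2.2), 280, np.float64(-2.28))]
(0.408, 0.27, 0.2) 0 [(np.float64(1.17), 0, np.float64(-1.01)), (np.float64(2.06), 180, np.float64(1.98))]
(0.408, 0.27, 0.2) 45 [(np.float64(1.11), 45, np.float64(-0.28)), (np.float64(2.81), 225, np.float64(-2.54))]
(0.408, 0.27, 0.2) 90 [(np.float64(1.09), 90, np.float64(0.42)), (np.float64(2.12), 270, np.float64(-2.2))]
(0.408, 0.27, 0.2) 135 [(np.float64(1.27), 135, np.float64(1.19)), (np.float64(1.92), 315, np.float64(-2.0))]
(0.5265, -0.0286, 0.2) 50 [(np.float64(0.75), 50, np.float64(0.53)), (np.float64(2.35), 230, np.float64(-2.44))]
(0.6085, -0.294, 0.2) -3.3 [(np.float64(0.56), -3.3, np.float64(0.12)), (np.float64(2.13), 176.7, np.float64(-2.21))]
(0.53, -0.026, 0.2) 121 [(np.float64(1.2), 301, np.float64(-1.28)), (np.float64(1.62), 121, np.float64(1.54))]
(0.407, -0.2766, 0.2) 0 [(np.float64(0.46), 0, np.float64(0.35)), (np.float64(2.52), 180, np.float64(-2.6))]
```

```bash
python3 - <<'E'
from h import *
p=np.array([.522,-.0315,.30])
command_gripper(.065,30)
s=sense();move_l(s["position"]+[0,0,.08])
movep(p,R(4.6))
move_l([p[0],p[1],.181],feed=.1)
command_gripper(.0,30)
s=sense();print(s["time_s"],s["finger_gap"],s["position"],s["wrist_force"])
pp,d=camera("side");cv2.imwrite("pics/g1.png",cv2.resize(pp[120:260,170:340],None,fx=4,fy=4)[:,:,::-1])
E
```

```text
5.3 0.04227686742571358 [ 0.52255228 -0.03145058  0.18207849] [-1.23262808  0.61949737  6.23978255]
```

View pics/g1.png

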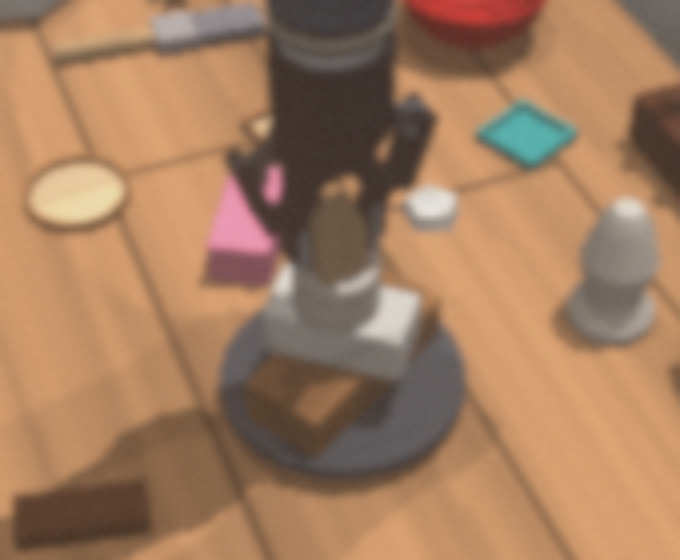

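The gap reads 42 mm where it should be 34 mm, so the finial is gripped skewed. I'll open, back off and measure its yaw properly.

```bash
python3 - <<'E'
from h import *
command_gripper(.065,30)
p=sense()["position"];move_l([.522,-.0315,.33],feed=.2);movep([.5,.25,.33],R(10))
for n in("top","side"):
    p,d=camera(n); np.savez(f"/tmp/{n}1.npz",p=p,d=d)
    b=(p[155:215,225:280] if n=="top" else p[160:245,210:300]); cv2.imwrite(f"pics/{n}1.png",cv2.resize(b,None,fx=7,fy=7,interpolation=cv2.INTER_NEAREST)[:,:,::-1])
print(sense()["time_s"])
E
```

```text
7.7833
```

View pics/top1.png

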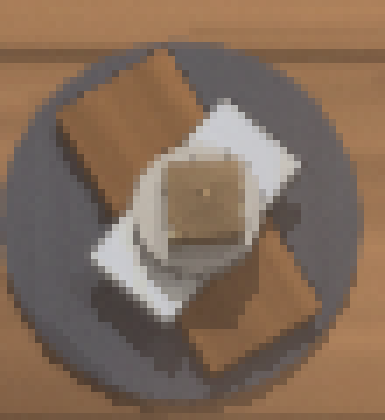

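View pics/side1.png

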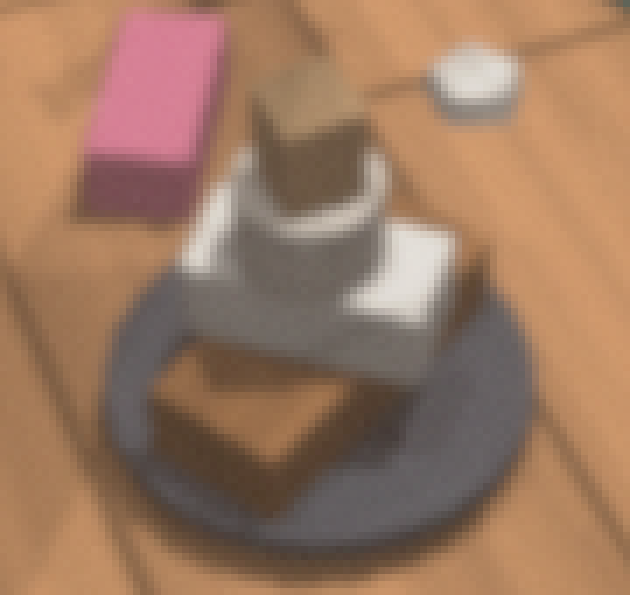

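```bash
python3 - <<'E'
from h import *
c=camera_params("side")
q=plane(c,np.array([251.9,246.1,262.9]),np.array([179.7,173.6,177.1]),.189)
print(q); 
for i in(1,2): v=q[i]-q[0];print(np.linalg.norm(v),np.degrees(np.arctan2(v[1],v[0])))
for k in (0,1):
    a=np.load(f"/tmp/top{k}.npz");c=camera_params("top");P=cloud(c,a["d"])
    m=((P[...,2]>.172)&(P[...,2]<.22)&(np.hypot(P[...,0]-.522,P[...,1]+.03)<.05)).astype(np.uint8)
    v,u=np.nonzero(m);uv=np.stack([u,v],1).astype(float);print(m.sum(),plane(c,u.astype(float),v.astype(float),.189).mean(0))
    # subpixel edges: fit lines to the mask's row/col limits
    w=plane(c,u.astype(float),v.astype(float),.189)[:,:2]*1000
    rows=[]
    for s,(i,j) in dict(left=(0,1),top=(1,0)).items():
        pass
    L=[];Rr=[];T=[];B=[]
    for r in np.unique(v)[2:-2]: x=u[v==r];L.append((r,x.min()-.5));Rr.append((r,x.max()+.5))
    for r in np.unique(u)[2:-2]: x=v[u==r];T.append((r,x.min()-.5));B.append((r,x.max()+.5))
    print([np.round(np.degrees(np.arctan(np.polyfit(*np.array(e).T,1)[0])),1) for e in(L,Rr,T,B)])
    cw=cv2.cvtColor(a["p"],cv2.COLOR_RGB2HSV); print(m[170:200,238:270].tolist()and"");print("\n".join("".join(".#"[z] for z in r) for r in m[173:197,242:266]))
E
```

```text
[[ 0.51294029 -0.04789353  0.189     ]
 [ 0.50762754 -0.02104405  0.189     ]
 [ 0.54236683 -0.04962544  0.189     ]]
0.027370058782667312 101.19263181601139
0.029477456395007658 -3.3682676439175476
121 [ 0.52541508 -0.02853015  0.189     ]
[np.float64(0.0), np.float64(0.0), np.float64(0.0), np.float64(0.0)]

........................
........................
........................
........................
........................
.......###########......
.......###########......
.......###########......
.......###########......
.......###########......
.......###########......
.......###########......
.......###########......
.......###########......
.......###########......
.......###########......
........................
........................
........................
........................
........................
........................
........................
........................
121 [ 0.52541508 -0.02853015  0.189     ]
[np.float64(0.0), np.float64(0.0), np.float64(0.0), np.float64(0.0)]

........................
........................
........................
........................
........................
.......###########......
.......###########......
.......###########......
.......###########......
.......###########......
.......###########......
.......###########......
.......###########......
.......###########......
.......###########......
.......###########......
........................
........................
........................
........................
........................
........................
........................
........................
```

```bash
python3 - <<'E'
from h import *
p=np.array([.5252,-.0287,.33])
movep(p,R(1))
move_l([p[0],p[1],.184],feed=.12)
s=sense();print(s["position"],s["wrist_force"])
for g in(.05,.046,.042,.038,.03,.0):
    command_gripper(g,30);s=sense();print(g,s["time_s"],s["finger_gap"],s["position"],s["wrist_force"])
sleep(.3);s=sense();print(s["time_s"],s["finger_gap"],s["position"],s["wrist_force"])
pp,d=camera("side");cv2.imwrite("pics/g2.png",cv2.resize(pp[130:230,200:300],None,fx=6,fy=6)[:,:,::-1])
E
```

```text
[ 0.52574177 -0.02858777  0.18471289] [-0.22259304  0.25363262 -0.16391678]
0.05 10.5333 0.05006765967288708 [ 0.52531757 -0.02874871  0.18428805] [ 0.44929093 -0.05880394  0.42953729]
0.046 10.75 0.045887313039239465 [ 0.5254534  -0.02872699  0.18417891] [ 0.11476425 -0.29045976  0.5425435 ]
0.042 10.9667 0.04288593906298793 [ 0.52566288 -0.02871627  0.18472106] [-0.44522942 -1.44950242  4.85328923]
0.038 11.1833 0.041834578630496735 [ 0.52569249 -0.02873178  0.18478397] [-0.46721069 -0.63989318  5.9978882 ]
0.03 11.4 0.042024873148630855 [ 0.52567191 -0.02872994  0.18475891] [-1.10928417 -0.67138086  6.31345058]
0.0 11.6167 0.042044467421463776 [ 0.52567958 -0.02871995  0.1847748 ] [-0.92771216 -1.27202537  5.84691012]
11.9167 0.042380893632105884 [ 0.52567292 -0.02870257  0.18476014] [0.19608361 0.06454401 5.85403305]
```

View pics/g2.png

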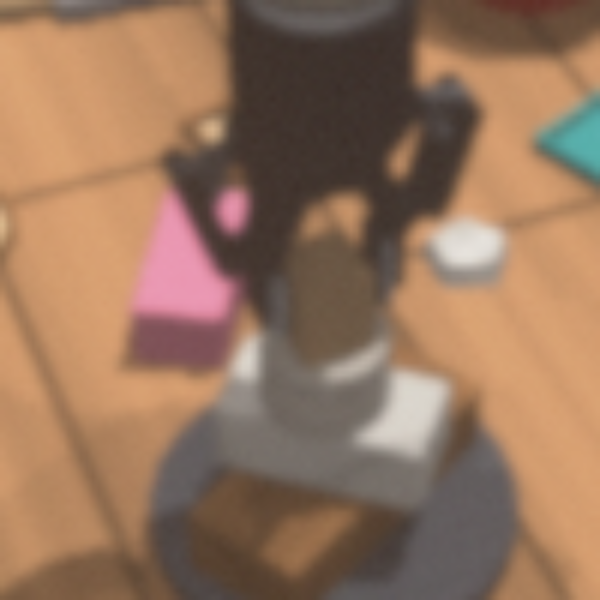

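```bash
python3 - <<'E'
from h import *
s=sense();p=s["position"]
move_l([.5252,-.0287,.214],feed=.05)
s=sense();print(s["time_s"],s["finger_gap"],s["position"],s["wrist_force"])
pp,d=camera("side");cv2.imwrite("pics/g3.png",cv2.resize(pp[110:230,200:300],None,fx=5,fy=5)[:,:,::-1])
E
```

```text
12.7167 0.04250535899729985 [ 0.52502659 -0.02880198  0.21388701] [ 0.02469737 -0.78493039 -0.79364122]
```

View pics/g3.png

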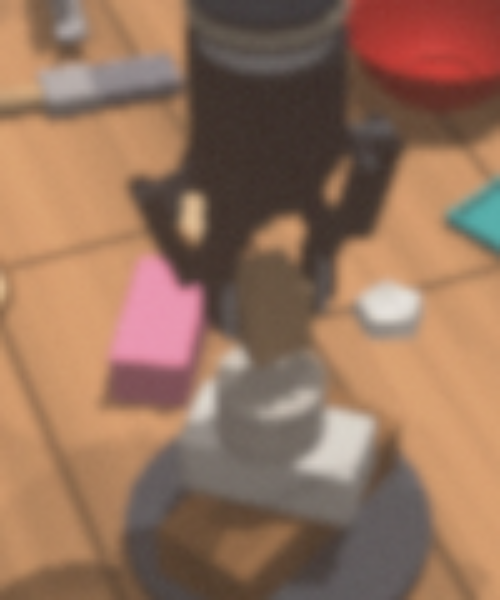

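The finial lifted cleanly and hangs upright. Now to its tray.

```bash
cat >> h.py <<'E'
def carry(xy,yaw,off,zt,force=4,feed=.25):
    """off: TCP height above the part's underside"""
    s=sense();p=s["position"]
    move_l([p[0],p[1],zt],feed=.15)
    print("held",sense()["finger_gap"])
    move_l([xy[0],xy[1],zt],R(yaw),feed=feed)
    z=.004+off
    move_l([xy[0],xy[1],z+.012],feed=.15)
    s=sense();print("above",s["position"],s["wrist_force"],s["finger_gap"],s["time_s"])
    h=move_l([xy[0],xy[1],z-.003],feed=.015,until_force=force)
    s=sense();print("down",h,s["position"],"expected z",round(z,4),s["wrist_force"],s["finger_gap"],s["time_s"])
E
python3 - <<'E'
from h import *
carry((.603,.280),10,.0397,.30)
pp,d=camera("top");cv2.imwrite("pics/g4.png",cv2.resize(pp[130:210,130:220],None,fx=6,fy=6)[:,:,::-1])
E
```

```text
held 0.042220235270773274
above [0.60350247 0.28038171 0.05668619] [-0.07460354 -0.82506738 -0.27031801] 0.04209951429975847 16.6917
down True [0.60298697 0.27997274 0.04387113] expected z 0.0437 [ 0.29945825 -0.55957004  3.61599027] 0.042025473521838885 17.45
```

View pics/g4.png

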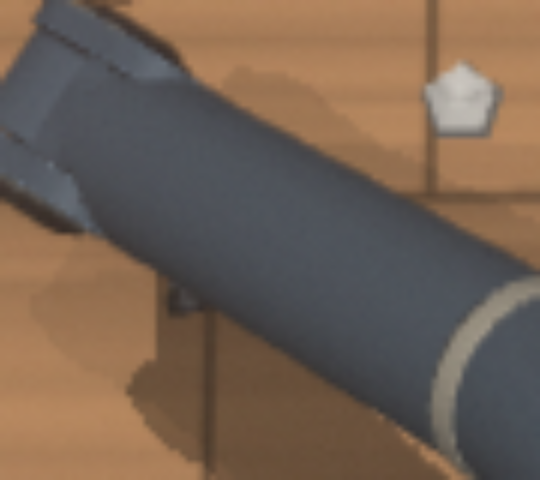

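Contact came at the expected height (43.9 mm against 43.7 mm expected). Next I'll release, retreat, and check both this placement and the drum.

```bash
cat >> h.py <<'E'
def release(open_=.065,up=.30):
    p=sense()["position"];command_gripper(open_);sleep(.1);move_l([p[0],p[1],p[2]+.06],feed=.1);move_l([p[0],p[1],up],feed=.3)
def snap(k):
    for n in("top","side"):
        p,d=camera(n); np.savez(f"/tmp/{n}{k}.npz",p=p,d=d)
def zmask(P,lo,hi,xy,r):
    m=((P[...,2]>lo)&(P[...,2]<hi)&(np.hypot(P[...,0]-xy[0],P[...,1]-xy[1])<r)).astype(np.uint8)
    m=cv2.medianBlur(m,3);n,l,s,_=cv2.connectedComponentsWithStats(m)
    return m if n<2 else (l==1+s[1:,4].argmax()).astype(np.uint8)
def pts(c,m,z):
    v,u=np.nonzero(m);q=[]
    for a in(-.5,.5):
        for b in(-.5,.5): q.append(plane(c,u+a,v+b,z))
    return np.concatenate(q)
E
python3 - <<'E'
from meas import *
command_gripper(.065)
p=sense()["position"];sleep(.2);move_l([p[0],p[1],.12],feed=.1);move_l([.45,.2,.30],feed=.3)
s=sense();print(s["time_s"])
movep([.40,.40,.30],R(45))
snap(2)
a=np.load("/tmp/top2.npz");c=camera_params("top");P=cloud(c,a["d"])
m=zmask(P,.125,.165,(.525,-.027),.06);q=pts(c,m,.145);(x,y),r=cv2.minEnclosingCircle((q[:,:2]*1000).astype(np.float32));print("drum",x,y,2*r,m.sum(),rect(q),P[m>0].mean(0))
m=zmask(P,.035,.08,(.603,.28),.06);print("fin",m.sum(),rect(pts(c,m,.048)),P[m>0].mean(0),P[m>0,2].max())
cv2.imwrite("pics/t2.png",cv2.resize(a["p"][140:230,140:300],None,fx=5,fy=5,interpolation=cv2.INTER_CUBIC)[:,:,::-1])
b=np.load("/tmp/side2.npz")["p"];cv2.imwrite("pics/s2.png",cv2.resize(b[110:250,160:310],None,fx=4,fy=4,interpolation=cv2.INTER_CUBIC)[:,:,::-1])
print(sense()["time_s"])
E
```

```text
19.9417
drum 525.683349609375 -24.676050186157227 64.17301940917969 279 c=(0.5272,-0.0263) 61x61mm yaw=0.1 [ 0.52504429 -0.02495903  0.15242587]
fin 101 c=(0.6021,0.2788) 38x37mm yaw=1.1 [0.59935711 0.27614188 0.06576244] 1.4871032377905933
20.875
```

View pics/t2.png

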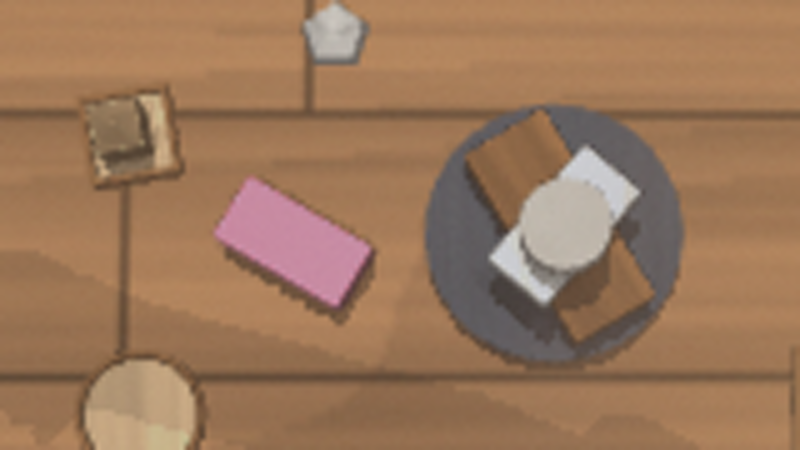

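View pics/s2.png

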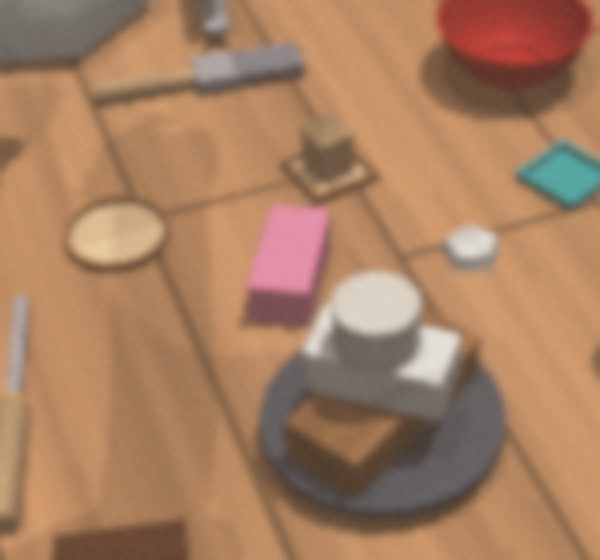

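Finial is upright in its tray, with its centre 1–2 mm from the tray centre. The drum is at (0.526, -0.0255).

```bash
python3 - <<'E'
from h import *
command_gripper(.085,50)
movep([.526,-.0257,.25],R(45))
print(move_l([.526,-.0257,.105+.037],feed=.1,until_force=8))
for g in(.075,.07,.066,.062,.0):
    command_gripper(g,50);s=sense();print(g,s["finger_gap"],s["position"],s["wrist_force"])
move_l([.526,-.0257,.17],feed=.06)
s=sense();print(s["time_s"],s["finger_gap"],s["position"],s["wrist_force"])
pp,d=camera("side");cv2.imwrite("pics/g5.png",cv2.resize(pp[110:250,170:320],None,fx=4,fy=4)[:,:,::-1])
E
```

```text
False
0.075 0.07499346913239797 [ 0.52617369 -0.02576052  0.14234894] [ 0.67293738  0.571081   -0.26327026]
0.07 0.07017457227024013 [ 0.52602735 -0.02571993  0.14206087] [ 0.05488369  0.17310953 -0.38684475]
0.066 0.06582368789294188 [ 0.52599235 -0.02569959  0.14199219] [-0.27890701  0.36222634 -0.27810592]
0.062 0.062155767579901294 [ 0.526008   -0.02568925  0.14199118] [ 1.17770774 -0.15934026 -0.2520281 ]
0.0 0.05879618402020766 [ 0.52612459 -0.02567434  0.14239858] [-1.23226901 -0.60559706  5.24662351]
25.85 0.05830345759987831 [ 0.52592105 -0.02586642  0.17007052] [-0.93054373  0.15869833 -2.46266081]
```

View pics/g5.png

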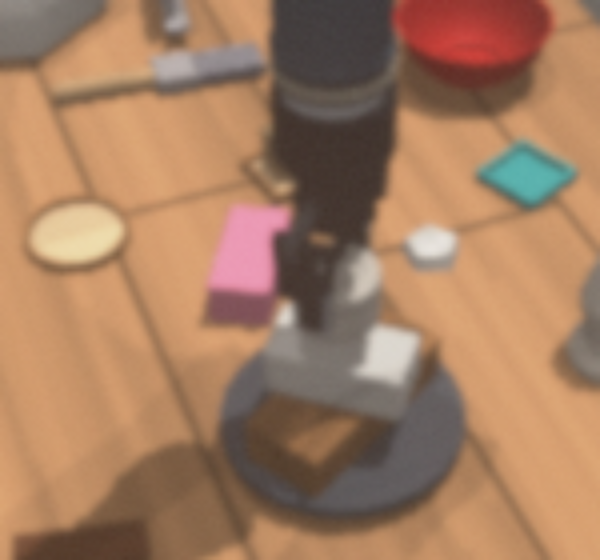

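```bash
python3 - <<'E'
from meas import *
carry((.408,.2695),45,.0372,.25)
command_gripper(.08);sleep(.2)
p=sense()["position"];move_l([p[0],p[1],.12],feed=.1)
move_l([.45,.27,.30],feed=.25);movep([.48,.40,.30],R(45))
snap(3)
c=camera_params("top");a=np.load("/tmp/top3.npz");P=cloud(c,a["d"])
m=zmask(P,.035,.055,(.408,.27),.06);print("drum",m.sum(),rect(pts(c,m,.044)),np.median(P[m>0],0))
m=zmask(P,.092,.12,(.53,-.026),.08);print("bar",m.sum(),rect(pts(c,m,.105)),np.median(P[m>0],0))
m=zmask(P,.05,.08,(.53,-.026),.1);print("slab",m.sum(),rect(pts(c,m,.065)),np.median(P[m>0],0))
cv2.imwrite("pics/t3.png",cv2.resize(a["p"][140:250,140:300],None,fx=5,fy=5,interpolation=cv2.INTER_CUBIC)[:,:,::-1])
b=np.load("/tmp/side3.npz")["p"];cv2.imwrite("pics/s3.png",cv2.resize(b[110:250,160:310],None,fx=4,fy=4,interpolation=cv2.INTER_CUBIC)[:,:,::-1])
print(sense()["time_s"])
E
```

```text
held 0.058431227872297264
above [0.40845553 0.26993172 0.05390415] [ 0.52595566 -1.2389571  -2.48261526] 0.05858672845203364 29.4667
down True [0.4079414  0.2694226  0.04139133] expected z 0.0412 [-0.33136461 -0.94434654  5.05661066] 0.05854644495746322 30.2167
drum 0 c=(0.0000,0.0000) 0x0mm yaw=0.0 [nan nan nan]
bar 458 c=(0.5298,-0.0254) 104x54mm yaw=-39.9 [ 0.5302171  -0.02543877  0.10283828]
slab 276 c=(0.5735,0.0013) 69x61mm yaw=-59.2 [0.57658914 0.00592904 0.06280859]
33.2917
  return _methods._mean(a, axis=axis, dtype=dtype,
  ret = um.true_divide(
```

View pics/t3.png

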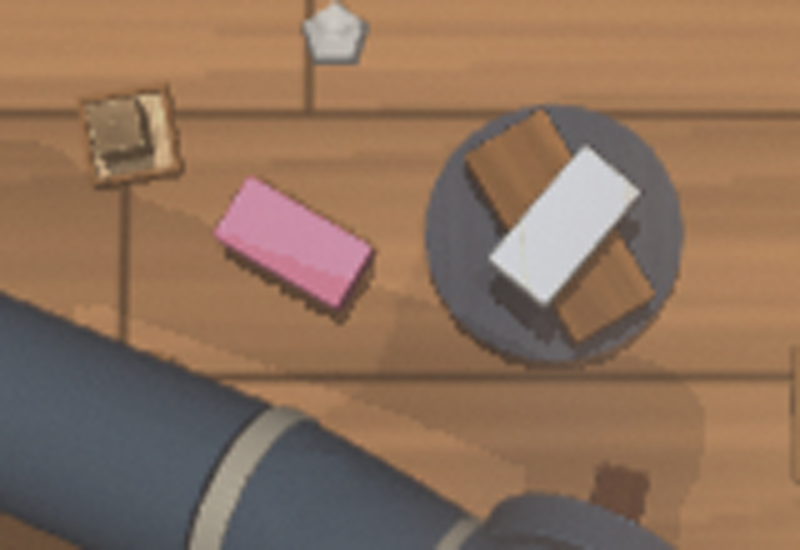

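View pics/s3.png

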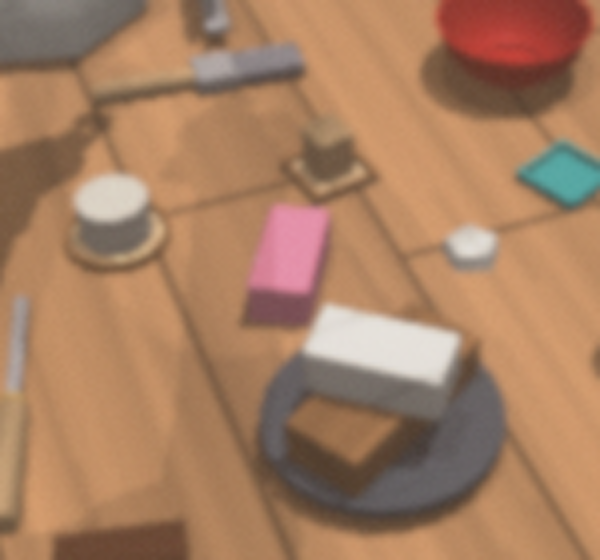

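The side view shows the drum seated upright. The bar is measured at (0.530, -0.025), yaw -39.9°, and its size of about 104x54 mm fits.

```bash
python3 - <<'E'
from meas import *
x,y=.5298,-.0254
command_gripper(.075,80)
movep([x,y,.22],R(50.1))
print(move_l([x,y,.065+.037],feed=.1,until_force=8))
for g in(.056,.0):
    command_gripper(g,80);s=sense();print(g,s["finger_gap"],s["position"],s["wrist_force"])
move_l([x,y,.13],feed=.06)
s=sense();print(s["time_s"],s["finger_gap"],s["position"],s["wrist_force"],s["ft_torque"])
if s["finger_gap"]>.044:
    carry((.6085,-.294),-3.3,.0372,.22)
E
```

```text
False
0.056 0.05598519540846741 [ 0.52988651 -0.02548861  0.10221785] [-0.22921692  0.64096883  0.52116071]
0.0 0.048875637850102176 [ 0.52986351 -0.02560764  0.10255463] [-1.94001999 -0.62200867  5.07125339]
37.6083 0.04883018941599189 [ 0.52964672 -0.02561254  0.13001128] [-0.99191967 -0.90174418 -6.88001204] [ 0.0064604 -0.065207   0.0147697]
held 0.04886809987878597
above [ 0.60947202 -0.29413251  0.05450019] [ 0.62974409 -0.50537037 -4.72020093] 0.04878936773048591 40.8833
down True [ 0.60842453 -0.29399205  0.04160943] expected z 0.0412 [ 0.30886277 -1.17120484  6.1940689 ] 0.048820103222091106 41.625
```

```bash
python3 - <<'E'
from meas import *
command_gripper(.072);sleep(.2)
p=sense()["position"];move_l([p[0],p[1],.12],feed=.1)
move_l([.5,-.33,.30],feed=.25);movep([.40,-.45,.30],R(-60))
snap(4)
c=camera_params("top");a=np.load("/tmp/top4.npz");P=cloud(c,a["d"])
m=zmask(P,.035,.055,(.408,.27),.06);print("drum",m.sum(),rect(pts(c,m,.044)),np.median(P[m>0],0))
m=zmask(P,.033,.055,(.608,-.294),.08);print("bar",m.sum(),rect(pts(c,m,.044)),np.median(P[m>0],0))
m=zmask(P,.05,.08,(.53,-.026),.1);print("slab",m.sum(),rect(pts(c,m,.065)),np.median(P[m>0],0))
cv2.imwrite("pics/t4.png",cv2.resize(a["p"][110:260,140:380],None,fx=3,fy=3,interpolation=cv2.INTER_CUBIC)[:,:,::-1])
b=np.load("/tmp/side4.npz")["p"];cv2.imwrite("pics/s4.png",b[:,:,::-1])
print(sense()["time_s"])
E
```

```text
drum 248 c=(0.4082,0.2677) 61x57mm yaw=-90.0 [0.40819668 0.26941287 0.0418559 ]
bar 413 c=(0.6085,-0.2912) 102x54mm yaw=86.6 [ 0.60850728 -0.29129169  0.04230337]
slab 834 c=(0.5339,-0.0227) 154x69mm yaw=31.3 [ 0.53290137 -0.02120762  0.06308517]
44.9083
```

View pics/t4.png

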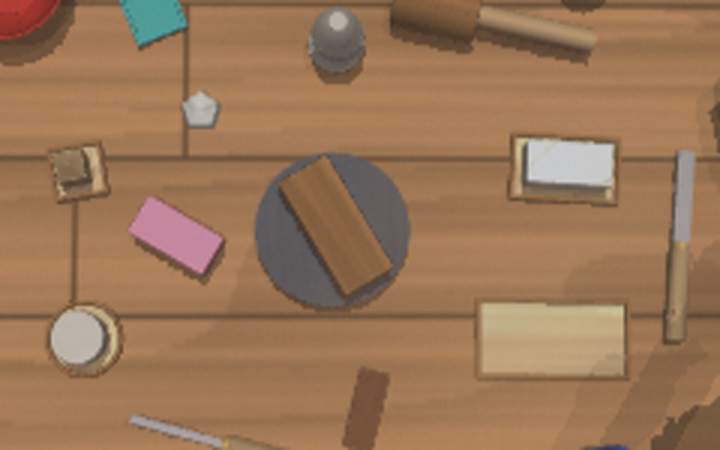

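View pics/s4.png

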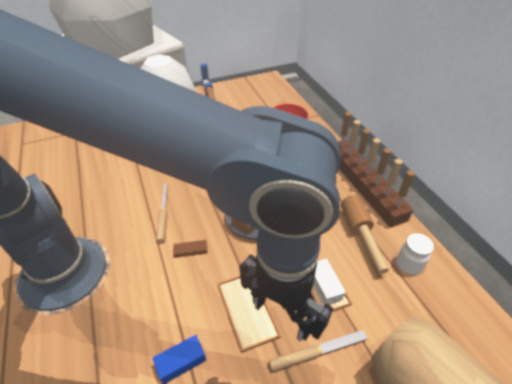

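Bar and drum are seated within about 3 mm. Slab is at (0.5338, -0.0228), yaw 31.1°.

```bash
python3 - <<'E'
from meas import *
x,y=.5337,-.0228
command_gripper(.085,60)
movep([x,y,.20],R(-58.9))
print(move_l([x,y,.025+.037],feed=.08,until_force=8))
for g in(.075,.07,.0):
    command_gripper(g,60);s=sense();print(g,s["finger_gap"],s["position"],s["wrist_force"])
move_l([x,y,.09],feed=.06)
s=sense();print(s["time_s"],s["finger_gap"],s["position"],s["wrist_force"],s["ft_torque"])
if s["finger_gap"]>.056:
    carry((.407,-.277),-.5,.0372,.18)
E
```

```text
False
0.075 0.07473952740241556 [ 0.53378687 -0.02284579  0.0621574 ] [-0.65439071  0.41679099 -0.95021947]
0.07 0.06985728396240752 [ 0.53371938 -0.02279498  0.06201979] [-0.11726263 -0.71461217 -0.11919356]
0.0 0.06295079560718057 [ 0.53391128 -0.02285321  0.06239793] [-0.97015257 -0.91806452  4.49605877]
50.075 0.06288852276787164 [ 0.53358591 -0.02298894  0.09007751] [ 0.68465991 -0.36014075 -3.33608117] [ 0.01667074  0.01163283 -0.01201606]
held 0.06308300308266039
above [ 0.40780063 -0.27701684  0.05386297] [ 1.34963951  0.19793097 -3.12191178] 0.06291884388495272 53.1167
down True [ 0.40689204 -0.27700597  0.04140432] expected z 0.0412 [-1.53466089  0.41566099  4.94229891] 0.06279858476338857 53.875
```

```bash
python3 - <<'E'
from meas import *
command_gripper(.085);sleep(.2)
p=sense()["position"];move_l([p[0],p[1],.12],feed=.1);move_l([p[0],p[1],.30],feed=.2)
movep([.19,-.648,.30],R(-74))
snap(5)
for n in("top","side"):
    c=camera_params(n);a=np.load(f"/tmp/{n}5.npz");P=cloud(c,a["d"])
    cv2.imwrite(f"pics/{n}5.png",cv2.resize(a["p"],None,fx=1.5,fy=1.5,interpolation=cv2.INTER_CUBIC)[:,:,::-1])
    if n=="top":
      for k,xy,lo,hi,z in(("fin",(.603,.28),.03,.08,.048),("drum",(.408,.2695),.03,.06,.044),("bar",(.6085,-.294),.03,.06,.044),("slab",(.407,-.277),.03,.06,.044)):
        m=zmask(P,lo,hi,xy,.1);q=P[m>0];q=q[q[:,2]<.1];A=np.c_[q[:,:2]-q[:,:2].mean(0),np.ones(len(q))];f=np.linalg.lstsq(A,q[:,2],rcond=None)[0]
        print(k,m.sum(),rect(pts(c,m,z)),"z",q[:,2].mean(),"tilt",np.hypot(*f[:2]))
s=sense();print(s["time_s"],s["wrist_force"])
E
```

```text
fin 106 c=(0.6021,0.2788) 38x37mm yaw=1.0 z 0.050685891125150775 tilt 0.18601438695126754
drum 256 c=(0.4082,0.2677) 61x57mm yaw=-90.0 z 0.04128417971057525 tilt 0.010435550613139843
bar 419 c=(0.6084,-0.2911) 103x55mm yaw=86.8 z 0.04200492860799234 tilt 0.014185128774736485
slab 832 c=(0.4082,-0.2763) 152x65mm yaw=90.0 z 0.041981076971945995 tilt 0.005281842975417098
58.1083 [-0.00684757  0.32809083 -0.87627955]
```

View pics/top5.png

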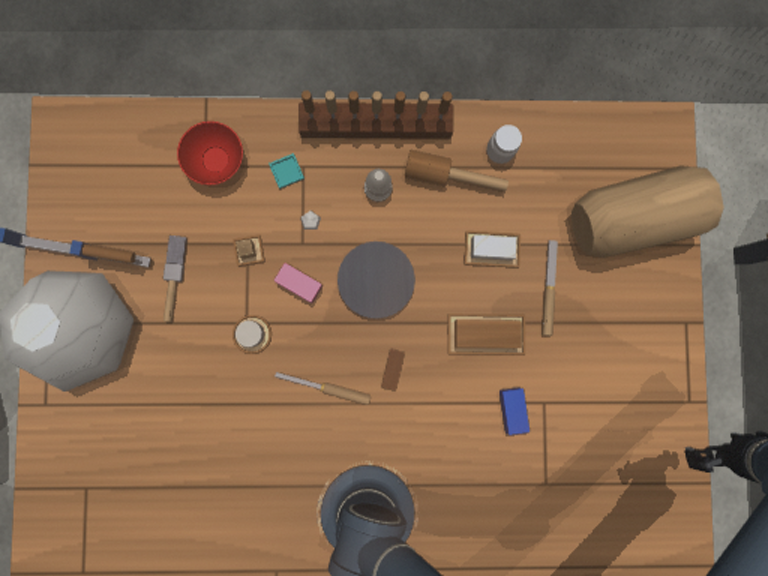

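View pics/side5.png

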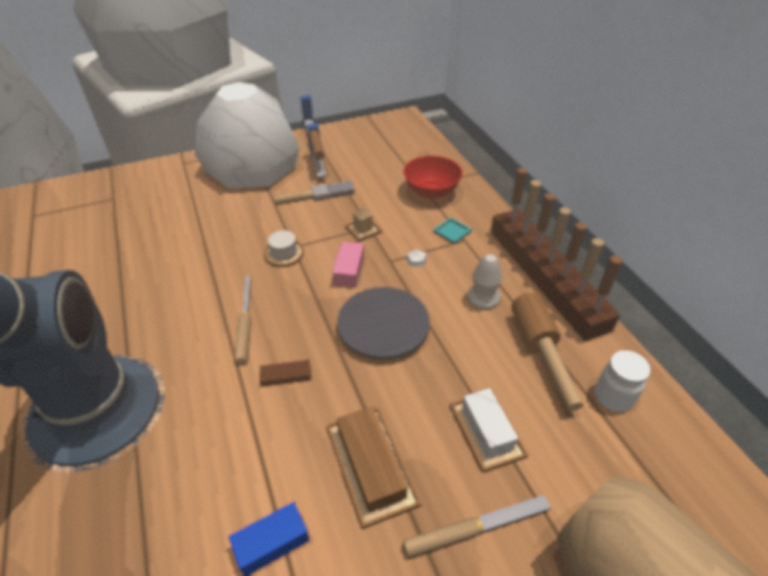

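The finial's plane fit is spoilt by its pyramid and side faces. I'll check it separately, using the apex position against the shoulder height.

```bash
python3 - <<'E'
from h import *
c=camera_params("top");a=np.load("/tmp/top5.npz");P=cloud(c,a["d"])
np.set_printoptions(linewidth=200,suppress=True)
print((P[158:178,156:178,2]*1000).round().astype(int))
for n,s in(("top",(150,185,148,188)),("side",(130,165,222,262))):
    p=np.load(f"/tmp/{n}5.npz")["p"][s[0]:s[1],s[2]:s[3]];cv2.imwrite(f"pics/f_{n}.png",cv2.resize(p,(480,420),interpolation=cv2.INTER_CUBIC)[:,:,::-1])
for k in(0,5):
    c=camera_params("top");d=np.load(f"/tmp/top{k}.npz")["d"];Q=cloud(c,d);m=zmask(Q,.02,.13,(.69,-.03),.09);print("plaster",k,m.sum(),np.median(Q[m>0],0))
E
python3 -c "
import cv2,numpy as np
cv2.imwrite('pics/f.png',np.hstack([cv2.imread('pics/f_top.png')[:,:390],cv2.imread('pics/f_side.png')[:,:400]]))"
```

```text
[[  -7   -2   -2   -3   10   12   14   15   10    6    5    8    8    6    0   -1   11    7    2   -3   -6    0]
 [   3    5   11    3    5    5    1    6    1   -3    2   -2    0    7    4   -1    6    5    1    3   -7    1]
 [  11    9   10   -1    1    6   45   41   53   54   46   38    5    5   -6    1   -2    9    1   -2   -2   -8]
 [   6   43   47   49   54   50   50   49   46   54   45   45   21   -2   -1    7    4    4    3    1   -5    2]
 [   4    6   46   53   57   56   56   58   56   58   48   48   24   -3    7    3    1    8    3    0   -5    2]
 [   6    1 1487   51   59   63   58   63   54   53   50   49   29    7   -1    3    5    3    3   -4    3   -7]
 [  11    6   47   51   57   58   63   65   59   61   46   52   35   12 1487    4    3    7    8   -3    0   -2]
 [   7   14   47   51   63   55   63   56   55   53   53   48   41   21    4    5   -2    5    8   -1   -5   -2]
 [   7    9   50   51   58   62   50   60   56   53   54   48   40   24   -3   -2   -2    4    3    2   -6   -6]
 [   3   13   45   45   58   57   51   51   60   51   54   49   47   22    4    2  
[... 564 characters left out ...]
   1    0    4    6   -6    1]
 [  -2   11    5   -1    6    3    2    0    2    2    6   -5    4   -4    3    0   10    5    8   13   -7   -3]
 [   1    2    9    4    7    1    1    4   -4   -2    4    6    9    5    8   15    5   10    6   13   -5   -4]
 [   0   -2    7    1   10    4    9    6    3   13    9    8    5    6    3    4   -1   -6   -3   -5   -3   -4]
 [  -1    0   11    3    5    5    7    3    0    3   -1   -2    0   -7   -1    1    5    1   -1   -1   -3   -5]
 [   2   -2    2   -2    6    6    1   -5    0   -2   -5    0   -3   -6   -6   -3  -11    0    7   -2    3   -3]]
plaster 0 262 [ 0.74351381 -0.02366126  0.09072675]
plaster 5 262 [ 0.74363586 -0.02366207  0.09043148]
```

View pics/f.png

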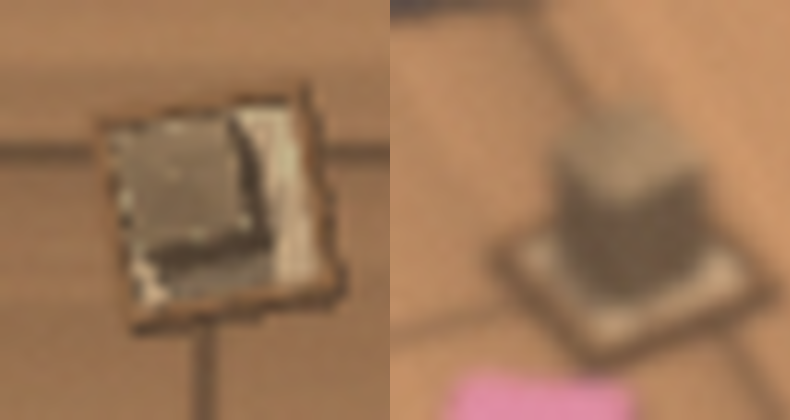

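The finial's shoulder is 45–50 mm high all round and its apex is about 63 mm and centred, so it stands flat. The plaster form has not moved. Handing in.

```bash
python3 -c "
from rig import *
finish_job();print(sense()['time_s'])"
```

```text
the job is handed in; nothing more can be done
the job is handed in; nothing more can be done
```

All four totem parts were taken off top-down and set in their own trays. I handed the job in at about 58 s of the 118 s; the rig gives no verdict.

**Last checks:**
- **Position:** in the top view the part centres were about 1 mm (finial), 2 mm (drum), 3 mm (bar) and 1.5 mm (slab) from the tray centres; the limit is 15 mm.
- **Height:** tops of the drum, bar and slab read about 42 mm against 44 mm expected, within depth noise. At each placing, contact came within 0.4 mm of the expected height.
- **Tilt:** the drum, bar and slab fits gave 0.005–0.014 rad. The finial's fit gave 0.19 rad, which was unusable because it took in the pyramid and side faces. Its shoulder at 45–50 mm all round and its centred apex at about 63 mm show it standing flat.
- **Plaster form:** moved by about 0.1 mm between the first and last pictures.
- **Robot:** the gripper was open and clear of everything.

**What disagreed:**
- The finial gripped at a 42 mm gap instead of 34 mm. I let go and re-measured it. I found a position error of about 3 mm from my mask filter and corrected it, but the second grip also read 42 mm, for which I have no explanation. I lifted it slowly, and it stayed upright.
- Tray positions from the two cameras differed by up to 5 mm, worst on the finial tray, so I used values close to their average.

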